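# Nudge the adapter plate onto its locating pins

## Robot

A 7-joint arm with a two-finger parallel gripper is mounted at the origin on the work surface. World frame = base frame: x ahead of the robot, y to its left, z up, the work surface at z = 0. Lengths are in m, angles in rad, forces in N, time in s.
With the tool pointing down it reaches from about 0.4 to 0.85 m from the base axis. Payload 10.4 kg.
Tool frame: the origin (TCP) lies at the very end of the fingers, on their centre line; the grasp point (between the pads) lies 19 mm behind it; x points along the fingers, z is the direction in which the jaws open and shut, and the axes are right-handed (so a half turn about x gives the same grasp; the last joint's range is limited). The gripper opens to 85 mm and grips with 20 to 120 N. Pads are 22 mm wide; open, the fingers measure 114 mm over their backs; the gripper's body (76 mm by 85 mm) begins 54 mm behind the grasp point. The pads swing forward as they close: fully open they stand 13 mm farther back than shut.
Start: joints at [-1.331, 0.332, -0.065, 1.46, 0.022, 1.35, -0.088], TCP at [0.162, 0.604, 0.231] pointing down, gripper open.
Joint ranges: [-2.6, 2.6], [-0.5, 2.12], [-1.47, 1.34], [0.16, 2.42], [-1.27, 4.41], [0.06, 2.06], [-2.6, 2.6]. Speed limits (rad/s): [2.22, 2.22, 2.79, 2.79, 3.14, 3.14, 3.14].

## Interface

Orientations are given as a unit quaternion [x, y, z, w].
In Python, from workcell import get_obs, camera, camera_info, hand_in gives the robot as it stands.
- The arm moves only by the tool move_arm, never from a script. Its argument "motion" is text: rows parted by semicolons, each of 4 numbers parted by spaces: the shift along the world's x, y, z in m, then the turn about the world's z in rad. In form: tx ty tz spin; .... A call has 1 to 10 rows; each row is the pose to reach, as a shift and turn from the pose commanded when the call began; what a row does not reach only later rows make up. A row lasts 1/8 s, in which the tool goes at most 62.5 mm and 10.7 degrees, less where a joint would pass 70% of its speed; a pose out of reach is approached as far as the arm can. A call with a gripper value outside its range is refused whole. "grip" is the opening, from 0 (shut) to 1 (fully open), set as the call begins (left out, the last holds). The fingers move at their own pace and stop on an object; "force" is the grip in N (left out, the last holds). Time passes only in rows, so rows that repeat a pose let the fingers close. It gives the time, the measured TCP pose, the force and the opening at its end, in the units of the state.
- get_obs(): the state, without advancing time (a new reading comes with each control period).
- camera(name): name is "side" or "top" or "wrist"; returns (picture, depth): 400x640x3 uint8, red, green, blue; 400x640 float32, m along the optical axis (not along the pixel's ray), 0 where there is no reading.
- camera_info(name): a dict with "camera_matrix" (3x3 intrinsics, pixels), "eye" and "attitude" of the camera in the world. Camera axes: x right, y up, looking along -z (the intrinsics and any distortion apply to the point x, -y, -z); pixel columns grow to the right and rows downward; lengths in m; the calibration is good to about 2 mm. A picture is of the moment at which its call begins: read the wrist's pose just before it. camera_info takes no time and is no camera call; for the wrist camera it gives the pose at the moment of the call.
- hand_in(): hands the job in, once; it reports no verdict.
The state is a dict: "clock": time; "joint_pos": joint angles; "joint_velocities": joint speeds; "tau": joint torques, N m; "position": TCP position; "ee_rot": TCP orientation; "ft_force": force on the tool from outside, world axes, zero at the start; "torque": the same for the moment, N m; "grip_width": opening from 0.0 (shut) to 1.0 (fully open).
Only numpy, scipy, OpenCV 4.12 (cv2) and the standard library are available. Lean on these libraries where they do the work, as an engineer would, in place of code of your own. Each camera call takes 0.05 s, during which the arm holds its last target.

## Task

The aluminium adapter plate lies crooked on the shaker, propped on the tips of the two locating pins instead of sitting over them. With your fingertips against its edges, gently nudge it sideways, back against the fence and then along it, until both holes drop over the pins and the plate lies flat on the deck, then take your hand away. Do not grip or lift the plate, keep off its knob, and leave everything else where it stands.

Things in the scene. Friction and masses are not known exactly. Their poses are not given: they have to be found in the camera images.
- shaker: Fixed white shaker, 230 mm in x (front to back), 320 mm in y, with a flat dark steel deck on top, 70 mm above the bench. Origin on the bench at its centre; x points away from the robot, y left. On the deck a steel fence bar runs along y, 260 mm long, 14 mm high, near face 36.5 mm beyond the origin in x
- seat (a point): Point on the deck where the plate's origin lies when the plate is seated; axes as the shaker's, z up. It is at shaker x = -20, y = 0, z = 70 mm. The fence's near face is 56.5 mm from it in +x, 1.5 mm beyond the seated plate's edge
- pin_left (a point): Top of the left (+y) steel locating pin, fixed on the deck. The pins rise 8 mm from the deck: 10 mm diameter with a hemispherical top. It lies at x = -37, y = +45 mm from seat
- pin_right (a point): The same for the right (-y) pin, at x = -37, y = -45 mm from seat
- plate: Loose aluminium plate, 0.3 to 0.65 kg, 110 mm in its x, 170 mm in its y, 8 mm thick, with two 14 mm through holes; origin at the centre of its underside. On it a tube block 58 x 130 mm, centred at x = +17 mm, top 26 mm above the underside. It starts 12 to 32 mm too far left (+y of seat), 6 to 18 mm short of the fence (-x), turned up to 0.06 rad, near edge propped up 9 to 13 mm by the pins
- hole_left (a point): Centre of the left hole at the plate's underside: plate x = -37, y = +45 mm. It belongs over the left pin
- hole_right (a point): Centre of the right hole at the plate's underside: plate x = -37, y = -45 mm. It belongs over the right pin
- knob: Black lifting knob fixed on top of the plate's tube block, 22 mm diameter, its top 44 mm above the plate's underside; not to be touched. Origin at its foot
- vial: amber glass vial with a white cap, 26 diameter x 45 mm, standing on the shaker deck behind the fence; origin at its foot. Bystander (leave alone)
- bottle: glass bottle with blue cap, 72 diameter x 140 mm, standing on the bench beyond the shaker; origin at its foot. Bystander (leave alone)
- tipbox: box of pipette tips with a yellow lid, 89 x 124 x 57 mm, on the bench left of the shaker; origin at the centre of its underside. Bystander (leave alone)
- washbottle: white squeeze bottle, 62 diameter x 131 mm with its spout, on the bench right of the shaker; origin at its foot. Bystander (leave alone)
- pipette: grey hand pipette lying on the bench right of the shaker, about 230 mm long along its x, 20 mm high; origin on the bench below its grip. Bystander (leave alone)
- rack: yellow tube rack with capped tubes, 70 x 160 x 98 mm, on the bench beyond the shaker; origin at the centre of its underside. Bystander (leave alone)
Mind the look-alikes: they are no part of the job. There is more than one size of the plate; the one meant has the size given above.

How it is judged:
At the end, for the whole second after the job is handed in: The plate lies flat on the deck (underside within 2 mm of it, tilt under 0.025 rad), each hole over its own pin (within 4 mm), at rest (z of plate in the frame of seat between -0.003 and 0.002 m and angle between plate's own z axis and vertical below 0.025 rad and horizontal distance between hole_left and pin_left below 0.004 m and horizontal distance between hole_right and pin_right below 0.004 m and linear speed of plate below 0.01 m/s); the robot touches nothing.
It fails at once if the plate is lifted (its underside's centre over 20 mm above the deck) or tipped up (over 0.35 rad) (z of plate in the frame of seat above 0.02 m or angle between plate's own z axis and vertical above 0.35 rad).
It fails at once if the knob is touched by the fingers (over 1 N) (contact force between the fingers and knob above 1 N).
It fails at once if the plate is shoved hard (over 40 N) (contact force between any of the fingers, the arm and plate above 40 N).
It fails at once if a bystander is moved over 20 mm (distance of any of vial, bottle, tipbox, washbottle, pipette, rack from where it was at the start of the episode above 0.02 m).
It also fails if it takes over 42 s, if anything falls off the work surface, if the arm or the gripper's body presses on something with over 40 N, if the wrist force passes 120 N, or if a joint passes its speed limit or range.

## Working session

There is one attempt and no reset: what is moved stays moved. The work goes in short steps, Python scripts to look and compute and a tool call to move; the robot and the scene stay as the last step left them, time stands still between calls to the robot, and variables do not carry over. Pictures are saved under pics/ and viewed, and the job is handed in when it is done.

Besides the shell and the picture viewer there is one more tool, called after "Emit:" by a JSON object that holds its "name" and its "arguments", one argument or row to a line. move_arm: Moves the arm, as the interface text tells. Its arguments: {"type":"object","properties":{"motion":{"type":"string"},"grip":{"type":"number"},"force":{"type":"number"}},"required":["motion"]}

```bash
mkdir -p pics; ls; cat > h.py <<'E'
import numpy as np,cv2
from workcell import get_obs,camera,camera_info,hand_in
def snap(n,f):
    ci=camera_info(n);p,d=camera(n)
    cv2.imwrite('pics/'+f+'.png',p[:,:,::-1]);np.savez('pics/'+f+'.npz',p=p,d=d,**{k:np.array(v) for k,v in ci.items() if not isinstance(v,str)})
    return p,d,ci
E
python3 - <<'E'
from h import *
for n in('top','side'):
    p,d,ci=snap(n,n+'0');print(ci)
print(get_obs())
E
```

```text
pics
{'camera_matrix': array([[437.72595431,   0.        , 312.20893507],
       [  0.        , 437.72595431, 202.15267632],
       [  0.        ,   0.        ,   1.        ]]), 'eye': array([0.33382285, 0.06273948, 1.10569219]), 'attitude': array([-0.04884671,  0.06898711,  0.70854581, -0.70058377])}
{'camera_matrix': array([[508.37577468,   0.        , 315.75733235],
       [  0.        , 508.37577468, 204.31068974],
       [  0.        ,   0.        ,   1.        ]]), 'eye': array([ 0.05889358, -0.73047695,  1.16705117]), 'attitude': array([ 0.32566029, -0.0846157 , -0.25829344,  0.90557719])}
{'clock': 0.1, 'joint_pos': array([-1.33061553,  0.33278034, -0.06473437,  1.46084934,  0.02155117,
        1.34987476, -0.08851879]), 'joint_velocities': array([ 1.73324822e-03, -2.62484668e-03,  1.05543510e-03, -2.46149481e-03,
       -9.82516297e-05,  1.62527509e-03,  7.94769557e-04]), 'tau': array([ 1.92614978e-03, -6.26744914e+01,  4.94941045e-02, -3.92431712e+01,
        1.63609145e-02,  6.94077156e-03, -1.68453624e-05]), 'position': array([0.16223618, 0.60323922, 0.23061706]), 'ee_rot': array([-0.43045122,  0.56153502,  0.42992898,  0.56084868]), 'ft_force': array([ 0.2865883 , -0.09620917, -0.05615048]), 'torque': array([-0.04036147, -0.03099021, -0.04296472]), 'grip_width': 0.99822411343464}
```

View pics/top0.png

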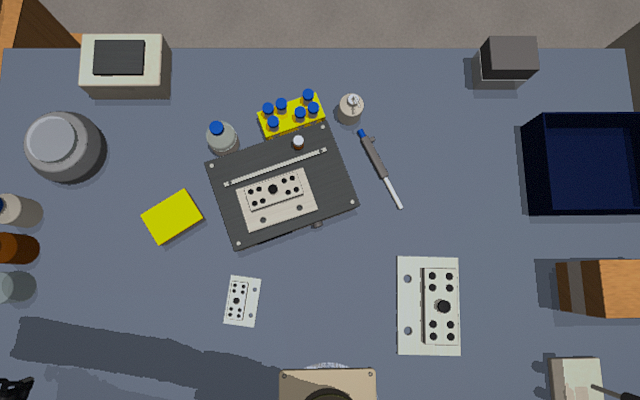

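View pics/side0.png

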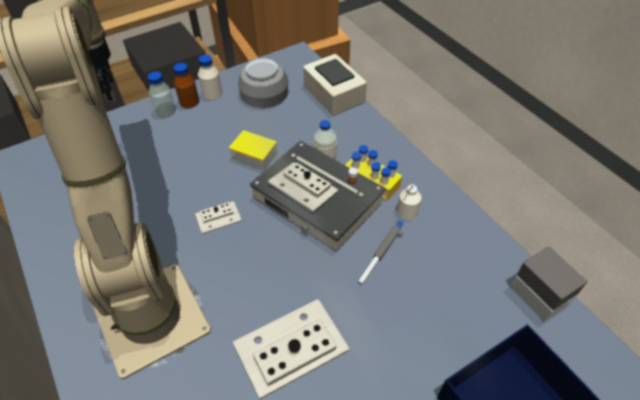

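```bash
cat >> h.py <<'E'
from scipy.spatial.transform import Rotation as R
def load(f): return np.load('pics/'+f+'.npz')
def ray(L,u,v):
    K=L['camera_matrix'];d=np.array([(u-K[0,2])/K[0,0],-(v-K[1,2])/K[1,1],-1.])
    return L['eye'],R.from_quat(L['attitude']).apply(d)
def onz(L,u,v,z):
    e,d=ray(L,u,v);return e+d*(z-e[2])/d[2]
def proj(L,P):
    K=L['camera_matrix'];c=R.from_quat(L['attitude']).inv().apply(np.asarray(P)-L['eye'])
    return np.stack([K[0,2]-K[0,0]*c[...,0]/c[...,2],K[1,2]+K[1,1]*c[...,1]/c[...,2]],-1)
E
python3 - <<'E'
from h import *
L=load('top0');p=L['p'];d=L['d']
print(onz(L,328,399,0))
c=p[115:260,195:365,::-1];cv2.imwrite('pics/crop0.png',cv2.resize(c,None,fx=4.5,fy=4,interpolation=cv2.INTER_CUBIC)[:600])
# depth->world z
vv,uu=np.mgrid[0:400,0:640]
K=L['camera_matrix'];C=np.stack([(uu-K[0,2])/K[0,0]*d,-(vv-K[1,2])/K[1,1]*d,-d],-1)
W=R.from_quat(L['attitude']).apply(C.reshape(-1,3)).reshape(400,640,3)+L['eye']
np.save('pics/W0.npy',W)
for u,v in[(225,184),(220,175),(240,225),(310,225),(273,189),(275,212),(250,200),(340,190),(298,142),(247,226),(315,217)]:print(u,v,W[v,u].round(4),p[v,u])
E
```

```text
[ 0.04365095 -0.00133839  0.        ]
225 184 [0.5518 0.239  0.0817] [191 193 181]
220 175 [0.5768 0.2537 0.0688] [73 74 74]
240 225 [0.4549 0.2039 0.0691] [73 74 73]
310 225 [0.4592 0.0367 0.0168] [81 82 84]
273 189 [0.5317 0.123  0.1167] [33 34 34]
275 212 [0.4821 0.1199 0.0904] [187 182 173]
250 200 [0.5105 0.1781 0.0937] [194 190 178]
340 190 [ 0.537  -0.0355  0.0712] [80 81 80]
298 142 [0.644  0.0647 0.1154] [192 199 210]
247 226 [0.4501 0.185  0.0882] [169 167 157]
315 217 [0.472  0.0258 0.0709] [77 78 78]
```

View pics/crop0.png

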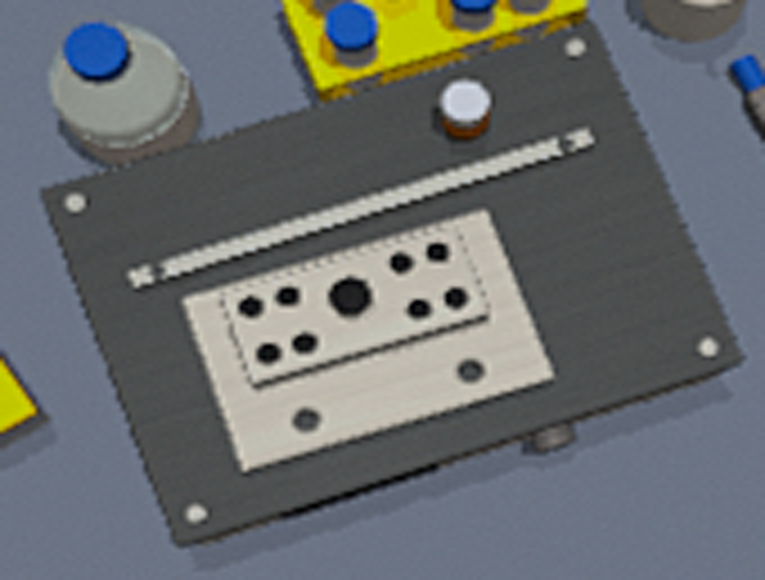

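```bash
python3 - <<'E'
from h import *
L=load('top0');p=L['p'].astype(int);W=np.load('pics/W0.npy')
sp=p.max(2)-p.min(2)
# region limited
reg=np.zeros((400,640),bool);reg[120:255,200:362]=1
bright=reg&(p.min(2)>140)&(sp<40)
n,l,s,c=cv2.connectedComponentsWithStats(bright.astype(np.uint8))
for i in range(1,n):
    if s[i,4]>15:print(i,s[i],c[i].round(1),np.median(W[l==i],0).round(4))
# deck corners from screws
sc=np.array([[195+75/4.5,115+203/4.],[195+576/4.5,115+47/4.],[195+708/4.5,115+347/4.],[195+196/4.5,115+513/4.]])
S=np.array([onz(L,u-.0,v,.072) for u,v in sc]);print(S.round(4));
for i in range(4):
    e=S[(i+1)%4]-S[i];print(np.linalg.norm(e),np.arctan2(e[1],e[0]))
print('mean',S.mean(0))
dark=reg&(abs(p.mean(2)-75)<18)&(sp<8)&(abs(W[...,2]-.07)<.006)
dk=cv2.morphologyEx(dark.astype(np.uint8),cv2.MORPH_CLOSE,np.ones((3,3)))
cs,_=cv2.findContours(dk,cv2.RETR_EXTERNAL,cv2.CHAIN_APPROX_NONE)
k=max(cs,key=cv2.contourArea)[:,0]
P=np.array([onz(L,u,v,.07)[:2] for u,v in k])
r=cv2.minAreaRect((P*1000).astype(np.float32));print(r)
E
```

```text
1 [208 123  26  25 309] [223.2 137. ] [0.657  0.2382 0.1027]
5 [293 135  11  10  85] [298.  139.8] [0.6493 0.0646 0.1144]
7 [321 148   6   4  16] [323.8 149.2] [0.6361 0.0021 0.0833]
8 [231 150  89  34 353] [275.  166.6] [0.5926 0.1202 0.0835]
10 [ 236  168   82   65 2671] [276.4 200.1] [0.5092 0.1148 0.0876]
11 [224 182   5   5  16] [226.  183.9] [0.5513 0.2362 0.0835]
[[ 0.5991  0.2736  0.072 ]
 [ 0.6963  0.0028  0.072 ]
 [ 0.5079 -0.0644  0.072 ]
 [ 0.4115  0.2063  0.072 ]]
0.2877536991062003 -1.2260084986729254
0.2000649804347205 -2.7989675829111693
0.2873823977444625 1.9128560348155343
0.19928050893678453 0.34448513476438203
mean [0.55370054 0.10455316 0.072     ]
((553.9432373046875, 105.65290832519531), (228.19552612304688, 318.2884521484375), 19.5987491607666)
```

```bash
cat >> h.py <<'E'
C0=np.array([.5542,.1056]);YAW=.3428
ex=np.array([np.cos(YAW),np.sin(YAW)]);ey=np.array([-ex[1],ex[0]])
def toseat(P): # world xy ->seat
    q=np.asarray(P)[...,:2]-C0; return np.stack([q@ex+.020,q@ey],-1)
def toworld(s): s=np.asarray(s,float);return C0+np.outer(s[...,0]-.02,ex).reshape(*s.shape[:-1],2)+np.outer(s[...,1],ey).reshape(*s.shape[:-1],2)
def plate(f,zn=.089,zf=.078):
    L=load(f);p=L['p'].astype(int)
    reg=np.zeros((400,640),np.uint8)
    poly=proj(L,[[*toworld(s),.08] for s in[(-.11,-.14),(-.11,.145),(.052,.145),(.052,-.14)]])
    cv2.fillPoly(reg,[np.round(poly).astype(np.int32)],1)
    m=(reg>0)&(p.min(2)>115)&(p.max(2)-p.min(2)<45)
    m=cv2.morphologyEx(m.astype(np.uint8),cv2.MORPH_OPEN,np.ones((3,3)))
    cs,_=cv2.findContours(m,cv2.RETR_EXTERNAL,cv2.CHAIN_APPROX_NONE)
    k=max(cs,key=cv2.contourArea)[:,0]
    h=cv2.convexHull(k)[:,0]
    P=np.array([[*onz(L,u,v,(zn+zf)/2)] for u,v in k]);s=toseat(P)
    for _ in range(3):
        t=np.clip((s[:,0]-s[:,0].min())/.11,0,1);zz=zn+(zf-zn)*t
        P=np.array([onz(L,u,v,z) for (u,v),z in zip(k,zz)]);s=toseat(P)
    r=cv2.minAreaRect((s*1000).astype(np.float32))
    return r,s,k
E
python3 - <<'E'
from h import *
W=np.load('pics/W0.npy')
r,s,k=plate('top0');print(r,cv2.boxPoints(r))
L=load('top0')
# plane fit of plate's top from depth
m=np.zeros((400,640),np.uint8);cv2.drawContours(m,[k],-1,1,-1);m=cv2.erode(m,np.ones((5,5)))>0
Q=W[m];S=toseat(Q)
a=Q[(S[:,0]<-.025)];sa=toseat(a);A=np.c_[sa,np.ones(len(a))];print('plane',np.linalg.lstsq(A,a[:,2],rcond=None)[0])
pi=proj(L,[[*toworld(q),.078] for q in[(-.037,.045),(-.037,-.045)]]);print('seat pins px',pi)
# fence check
print('fence ends seat',[toseat(onz(L,u,v,.084)).round(4) for u,v in[(195+128/4.5,115+277/4),(195+594/4.5,115+137/4),(195+365/4.5,115+220/4.)]])
kn=[195+350/4.5-.4,115+296/4.-.4];print('knob',toseat(onz(L,*kn,.12)))
for u,v in[(306,420),(470,371)]:print('hole',toseat(onz(L,195+u/4.5-.4,115+v/4-.4,.086)))
E
```

```text
((-13.111305236816406, 24.777782440185547), (171.2345428466797, 110.39591979980469), 88.71245574951172) [[-70.219154 -59.577576]
 [ 40.1489   -62.058174]
 [ 43.996544 109.13314 ]
 [-66.371506 111.61374 ]]
plane [-4.56442735  0.02356116 -0.10721565]
seat pins px [[271.52284676 211.4194224 ]
 [307.17540844 198.52812114]]
fence ends seat [array([0.0626, 0.1299]), array([ 0.0591, -0.1316]), array([0.0526, 0.0012])]
knob [0.00536635 0.0250398 ]
hole [-0.04932593  0.07093693]
hole [-0.05148538 -0.01906814]
```

```bash
python3 - <<'E'
from h import *
o=get_obs();M=R.from_quat(o['ee_rot']).as_matrix();print(M.round(3));z=M[:,2]
j=np.arctan2(z[1],z[0]);t=np.arctan2(ey[1],ey[0]);s=(t-j+np.pi/2)%np.pi-np.pi/2
print('spin to align jaw with ey',s, 'pos',o['position'])
for q in[(-.105,.018),(0,.14)]:print(toworld(q),toworld(q)-o['position'][:2])
E
```

```text
[[-0.    -0.966  0.26 ]
 [-0.001  0.26   0.966]
 [-1.     0.    -0.001]]
spin to align jaw with ey 0.6055587762067414 pos [0.16223618 0.60323922 0.23061706]
[0.43042259 0.08053702] [ 0.26818641 -0.5227022 ]
[0.48830609 0.2307319 ] [ 0.32606991 -0.37250733]
```

Emit:
{"name": "move_arm", "arguments": {
  "motion": "0.027 -0.052 0 0.06; 0.054 -0.104 0 0.12; 0.081 -0.157 0 0.18; 0.108 -0.209 0 0.24; 0.134 -0.261 0 0.3; 0.161 -0.314 0 0.36; 0.188 -0.366 0 0.42; 0.215 -0.418 0 0.48; 0.241 -0.47 0 0.54; 0.268 -0.523 0 0.606",
  "grip": 0
}}

```text
clock: 1.35
position: [0.4307, 0.0787, 0.2313]
ee_rot: [-0.578, 0.406, 0.579, 0.407]
ft_force: [0.6, 2.0, -1.1]
grip_width: -0.002
```

Emit:
{"name": "move_arm", "arguments": {
  "motion": "0 0 -0.05 0; 0 0 -0.1 0; 0 0 -0.13 0; 0 0 -0.13 0"
}}

```text
clock: 1.85
position: [0.4287, 0.0799, 0.0997]
ee_rot: [-0.577, 0.409, 0.579, 0.406]
ft_force: [0.7, 0.2, 0.4]
grip_width: -0.002
```

```bash
python3 - <<'E'
from h import *
o=get_obs();print(o['position'],toseat(o['position']),o['ft_force'])
p,d,c=snap('side','side1');cv2.imwrite('pics/sc1.png',cv2.resize(p[120:260,220:420,::-1],None,fx=4,fy=4,interpolation=cv2.INTER_CUBIC))
p,d,c=snap('wrist','wr1')
E
```

```text
[0.42873497 0.07986868 0.09967637] [-0.10681408  0.0179378 ] [0.68853051 0.17533162 0.44708662]
```

View pics/sc1.png

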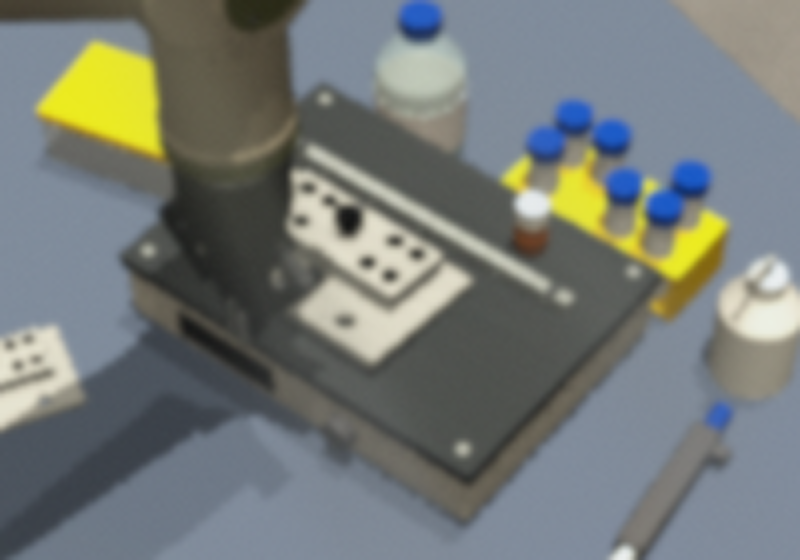

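View pics/wr1.png

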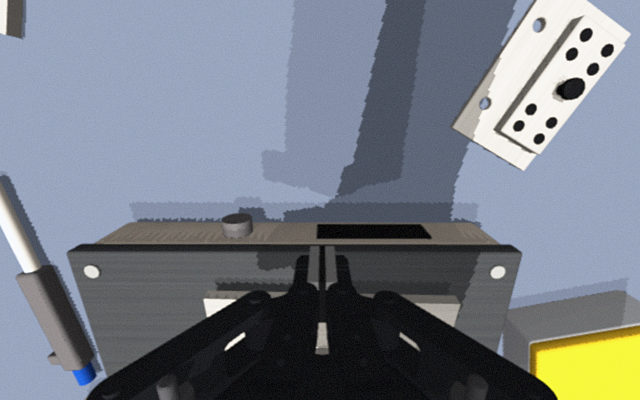

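Emit:
{"name": "move_arm", "arguments": {
  "motion": "0 0 -0.015 0; 0 0 -0.024 0; 0.006 0.002 -0.024 0; 0.012 0.0043 -0.024 0; 0.017 0.006 -0.024 0; 0.021 0.0074 -0.024 0; 0.023 0.0082 -0.024 0; 0.025 0.0089 -0.024 0"
}}

```text
clock: 2.95
position: [0.4552, 0.0894, 0.0773]
ee_rot: [-0.578, 0.407, 0.578, 0.407]
ft_force: [-3.2, -1.0, 1.1]
grip_width: -0.002
```

Emit:
{"name": "move_arm", "arguments": {
  "motion": "0.0015 0.0005 0 0; 0.003 0.001 0 0; 0.0045 0.0015 0 0; 0.006 0.002 0 0; 0.0075 0.0026 0 0"
}}

```text
clock: 3.58
position: [0.4629, 0.0921, 0.0773]
ee_rot: [-0.578, 0.407, 0.578, 0.407]
ft_force: [-1.9, -0.9, -1.5]
grip_width: -0.0
```

```bash
python3 - <<'E'
from h import *
o=get_obs();print(o['position'],toseat(o['position']),o['ft_force'])
p,d,c=snap('top','top2');cv2.imwrite('pics/tc2.png',cv2.resize(p[115:260,195:365,::-1],None,fx=4,fy=4,interpolation=cv2.INTER_CUBIC))
E
```

```text
[0.4628633  0.09210635 0.07725909] [-0.07055804  0.01799204] [-1.89712014 -0.93451836 -1.4678519 ]
```

View pics/tc2.png

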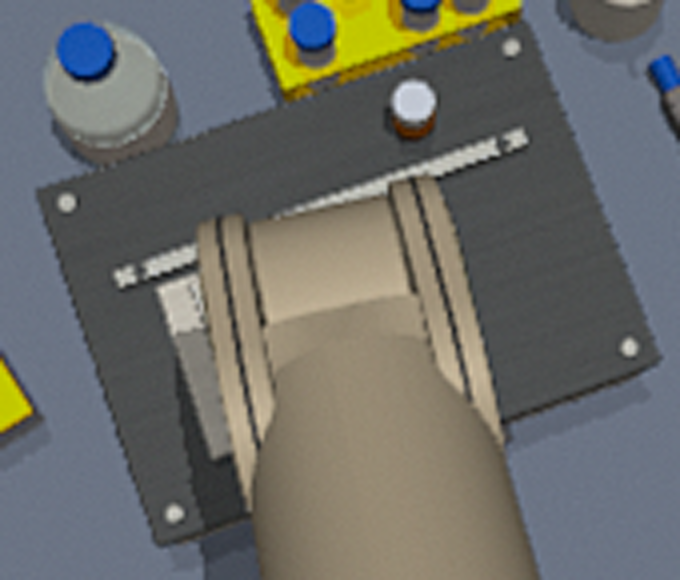

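Emit:
{"name": "move_arm", "arguments": {
  "motion": "0.0014 0.0005 0 0; 0.0028 0.001 0 0; 0.0042 0.0015 0 0; 0.0042 0.0015 0 0"
}}

```text
clock: 4.12
position: [0.4673, 0.0937, 0.0774]
ee_rot: [0.578, -0.407, -0.578, -0.407]
ft_force: [-1.2, -0.7, -1.0]
grip_width: 0.003
```

Emit:
{"name": "move_arm", "arguments": {
  "motion": "0.001 0.0004 0 0; 0.002 0.0007 0 0; 0.002 0.0007 0 0"
}}

```text
clock: 4.5
position: [0.4692, 0.0943, 0.0774]
ee_rot: [0.578, -0.407, -0.578, -0.407]
ft_force: [-2.0, -1.3, -1.3]
grip_width: -0.004
```

Emit:
{"name": "move_arm", "arguments": {
  "motion": "0.001 0.0004 0 0; 0.002 0.0007 0 0; 0.002 0.0007 0 0"
}}

```text
clock: 4.88
position: [0.4702, 0.0941, 0.077]
ee_rot: [-0.578, 0.408, 0.578, 0.407]
ft_force: [-6.4, -4.3, 1.5]
grip_width: 0.004
```

Emit:
{"name": "move_arm", "arguments": {
  "motion": "0.001 0.0004 0 0; 0.001 0.0004 0 0"
}}

```text
clock: 5.12
position: [0.4705, 0.094, 0.0768]
ee_rot: [-0.577, 0.409, 0.579, 0.406]
ft_force: [-9.0, -5.7, 4.3]
grip_width: -0.003
```

Emit:
{"name": "move_arm", "arguments": {
  "motion": "-0.028 -0.01 0 0; -0.028 -0.01 0.05 0; -0.028 -0.005 0.08 0; -0.02 0.04 0.08 0; -0.005 0.09 0.08 0; 0.0165 0.136 0.08 0; 0.0165 0.136 0.08 0"
}}

```text
clock: 6.0
position: [0.4893, 0.2357, 0.1572]
ee_rot: [0.579, -0.405, -0.579, -0.406]
ft_force: [-0.3, 0.3, 0.4]
grip_width: -0.003
```

```bash
python3 - <<'E'
from h import *
o=get_obs();print(o['position'],toseat(o['position']),o['ft_force'])
p,d,c=snap('top','top3');cv2.imwrite('pics/tc3.png',cv2.resize(p[115:260,195:365,::-1],None,fx=4,fy=4,interpolation=cv2.INTER_CUBIC))
p,d,c=snap('side','side3');cv2.imwrite('pics/sc3.png',cv2.resize(p[120:260,220:420,::-1],None,fx=4,fy=4,interpolation=cv2.INTER_CUBIC))
E
```

```text
[0.4892798  0.23568296 0.15720309] [0.00258123 0.1443357 ] [-0.29015371  0.3436661   0.41902394]
```

View pics/tc3.png

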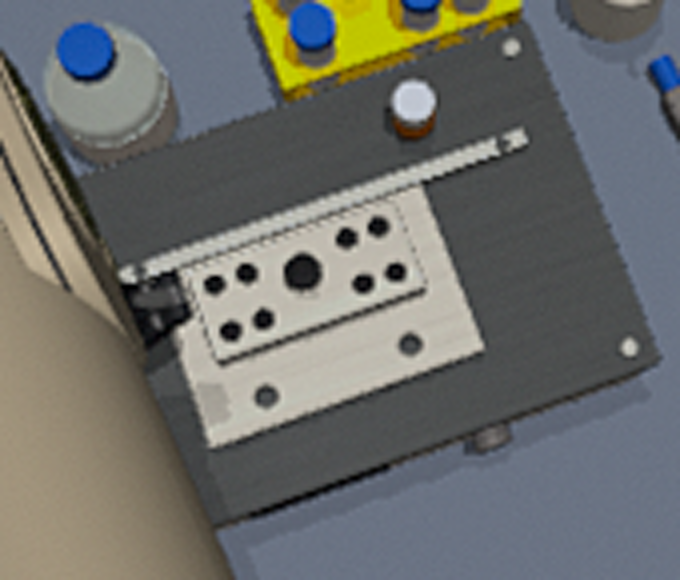

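View pics/sc3.png

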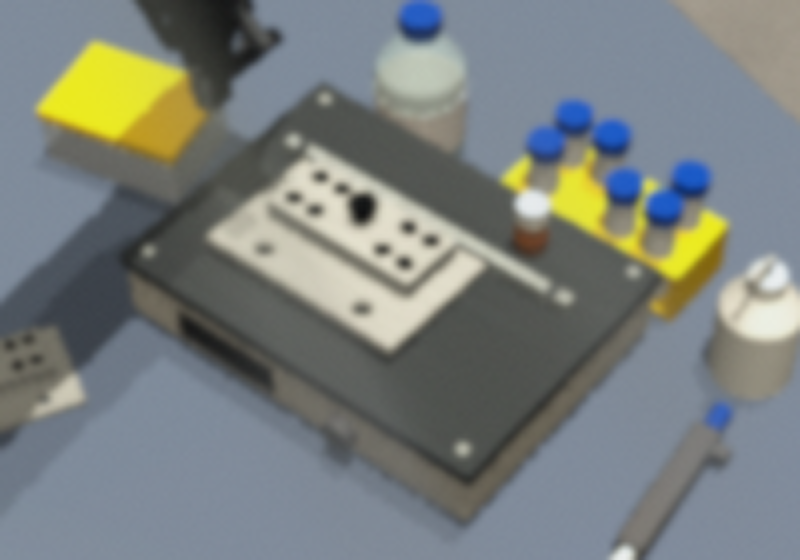

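```bash
python3 - <<'E'
from h import *
L=load('top3')
f=lambda x,y,z:toseat(onz(L,195+(x+.5)/4-.5,115+(y+.5)/4-.5,z)).round(4)
print('holes',f(266,396,.087),f(410,344,.087),'knob',f(302,271,.118))
print('right near corner',f(485,349,.088),'right far',f(424,184,.078),'left near',f(213,445,.088))
E
```

```text
holes [-0.035   0.0695] [-0.035  -0.0203] knob [0.0213 0.025 ]
right near corner [-0.0532 -0.0607] right far [ 0.0558 -0.0624] left near [-0.0517  0.1078]
```

Emit:
{"name": "move_arm", "arguments": {
  "motion": "0 0 -0.04 0; 0 0 -0.075 0; 0 0 -0.083 0; 0.0024 -0.0066 -0.083 0; 0.0044 -0.0122 -0.083 0; 0.0054 -0.0151 -0.083 0; 0.0054 -0.0151 -0.083 0"
}}

```text
clock: 6.98
position: [0.4944, 0.2161, 0.075]
ee_rot: [0.578, -0.407, -0.578, -0.408]
ft_force: [-0.2, 0.3, 0.1]
grip_width: 0.003
```

```bash
python3 - <<'E'
from h import *
o=get_obs();print(o['position'],toseat(o['position']),o['ft_force'])
E
```

```text
[0.4943894  0.21607865 0.07495132] [0.00080404 0.12415457] [-0.17339695  0.33380057  0.14211451]
```

Emit:
{"name": "move_arm", "arguments": {
  "motion": "0.0005 -0.0014 0 0; 0.001 -0.0028 0 0; 0.0015 -0.0042 0 0; 0.002 -0.0056 0 0; 0.0025 -0.007 0 0; 0.003 -0.0084 0 0; 0.0035 -0.0098 0 0; 0.004 -0.0112 0 0"
}}

```text
clock: 7.98
position: [0.498, 0.205, 0.0743]
ee_rot: [-0.578, 0.407, 0.578, 0.407]
ft_force: [-1.8, 4.2, -0.8]
grip_width: -0.003
```

```bash
python3 - <<'E'
from h import *
o=get_obs();print(o['position'],toseat(o['position']),o['ft_force'])
p,d,c=snap('top','top4');cv2.imwrite('pics/tc4.png',cv2.resize(p[115:260,195:365,::-1],None,fx=4,fy=4,interpolation=cv2.INTER_CUBIC))
E
```

```text
[0.49795857 0.20496218 0.07430515] [0.00042902 0.11248519] [-1.82876824  4.1884383  -0.77761686]
```

View pics/tc4.png

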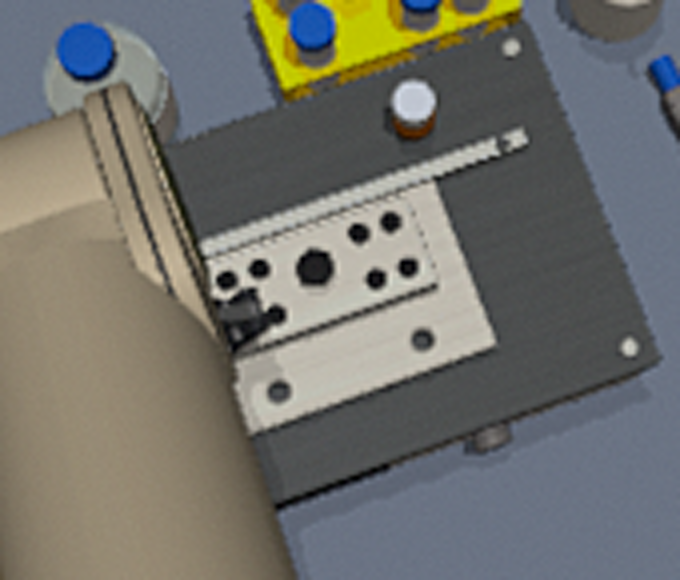

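Emit:
{"name": "move_arm", "arguments": {
  "motion": "0.0005 -0.0014 0 0; 0.001 -0.0028 0 0; 0.0015 -0.0042 0 0; 0.002 -0.0056 0 0; 0.0025 -0.007 0 0; 0.003 -0.0084 0 0; 0.0035 -0.0098 0 0; 0.004 -0.0112 0 0"
}}

```text
clock: 9.02
position: [0.502, 0.1935, 0.0743]
ee_rot: [0.578, -0.407, -0.578, -0.407]
ft_force: [-2.0, 1.1, -0.8]
grip_width: 0.004
```

```bash
python3 - <<'E'
from h import *
o=get_obs();print(o['position'],toseat(o['position']),o['ft_force'])
p,d,c=snap('top','top5');cv2.imwrite('pics/tc5.png',cv2.resize(p[115:260,195:365,::-1],None,fx=4,fy=4,interpolation=cv2.INTER_CUBIC))
E
```

```text
[0.50202518 0.19353987 0.0743078 ] [0.00041969 0.10036057] [-1.99158268  1.05040431 -0.79140049]
```

View pics/tc5.png

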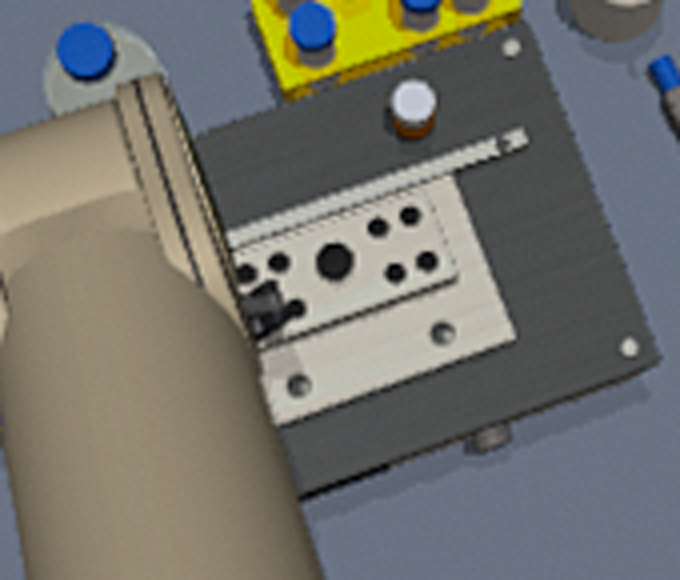

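Emit:
{"name": "move_arm", "arguments": {
  "motion": "0.0004 -0.001 0 0; 0.0007 -0.002 0 0; 0.001 -0.003 0 0; 0.0014 -0.004 0 0; 0.0014 -0.004 0 0"
}}

```text
clock: 9.7
position: [0.5035, 0.1896, 0.0744]
ee_rot: [0.578, -0.407, -0.578, -0.407]
ft_force: [-0.7, -0.4, -0.2]
grip_width: 0.001
```

```bash
python3 - <<'E'
from h import *
o=get_obs();print(o['position'],toseat(o['position']),o['ft_force'])
p,d,c=snap('top','top6');cv2.imwrite('pics/tc6.png',cv2.resize(p[155:235,245:345,::-1],None,fx=7,fy=7,interpolation=cv2.INTER_CUBIC))
p,d,c=snap('side','side6');cv2.imwrite('pics/sc6.png',cv2.resize(p[140:240,250:370,::-1],None,fx=6,fy=6,interpolation=cv2.INTER_CUBIC))
E
```

```text
[0.50348156 0.18962857 0.07438771] [0.00047665 0.09618732] [-0.67814821 -0.3980928  -0.16492649]
```

View pics/tc6.png

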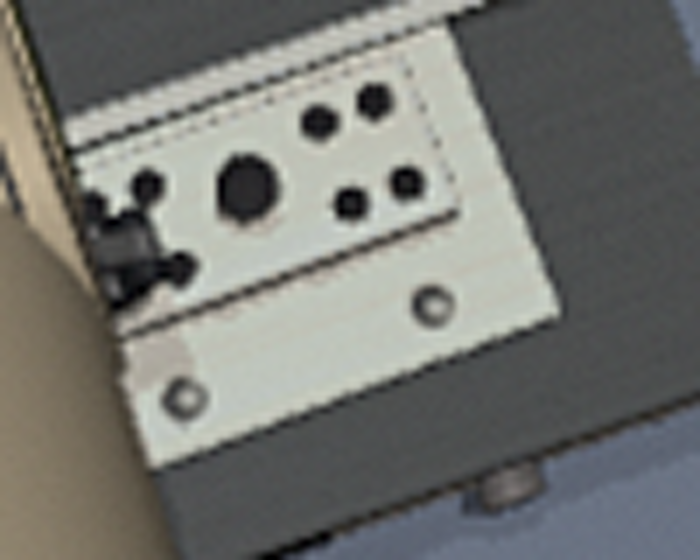

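View pics/sc6.png

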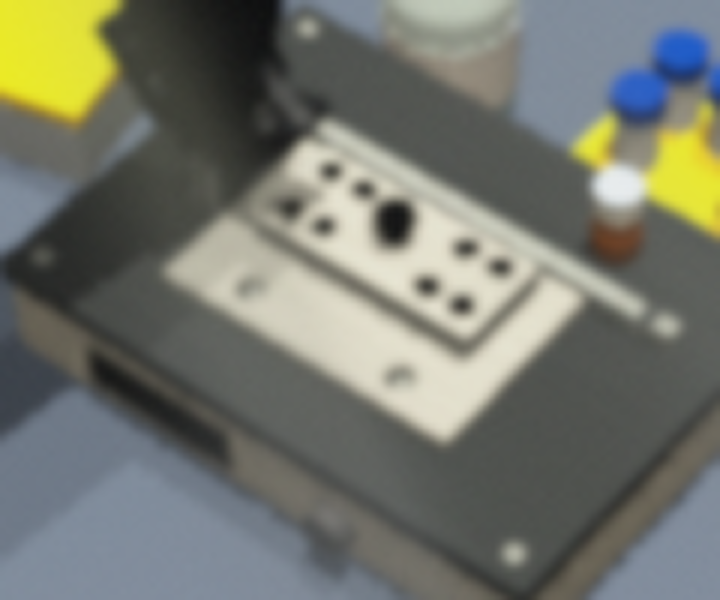

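Both pins show inside the holes (crop pixels about (185,398) and (433,305)), and the push force has vanished. I'm backing off along +y, then up, to check flatness.

Emit:
{"name": "move_arm", "arguments": {
  "motion": "-0.003 0.008 0 0; -0.007 0.02 0 0; -0.009 0.025 0 0; -0.009 0.025 0.05 0; -0.02 0.05 0.1 0; -0.05 0.1 0.13 0; -0.09 0.15 0.13 0; -0.12 0.2 0.13 0; -0.12 0.2 0.13 0"
}}

```text
clock: 10.92
position: [0.379, 0.3947, 0.2041]
ee_rot: [-0.579, 0.405, 0.581, 0.405]
ft_force: [1.0, -1.4, -0.3]
grip_width: 0.002
```

```bash
python3 - <<'E'
from h import *
o=get_obs();print(o['position'],o['ft_force'])
p,d,c=snap('top','top7');cv2.imwrite('pics/tc7.png',cv2.resize(p[155:240,240:345,::-1],None,fx=7,fy=7,interpolation=cv2.INTER_CUBIC))
p,d2,c=snap('side','side7');cv2.imwrite('pics/sc7.png',cv2.resize(p[140:240,250:370,::-1],None,fx=6,fy=6,interpolation=cv2.INTER_CUBIC))
L=load('top7');vv,uu=np.mgrid[0:400,0:640]
K=L['camera_matrix'];C=np.stack([(uu-K[0,2])/K[0,0]*d,-(vv-K[1,2])/K[1,1]*d,-d],-1)
W=R.from_quat(L['attitude']).apply(C.reshape(-1,3)).reshape(400,640,3)+L['eye']
S=toseat(W);P=L['p'].astype(int)
def med(x0,x1,y0,y1):
    m=(S[...,0]>x0)&(S[...,0]<x1)&(S[...,1]>y0)&(S[...,1]<y1)&(W[...,2]>.05);return round(float(np.median(W[m][:,2])),4),int(m.sum())
print('near strip',med(-.052,-.045,-.075,.075),'strip in',med(-.028,-.018,-.06,.06),'left',med(-.05,-.02,.055,.08),'right',med(-.05,-.02,-.08,-.055))
print('block near',med(-.008,.0,-.06,.06),'block far',med(.036,.044,-.06,.06),'far strip',med(.047,.053,-.07,.07))
print('deck',med(-.09,-.065,-.1,.1),med(-.05,.03,-.14,-.10),med(-.05,.03,.1,.14))
r,s,k=plate('top7',.078,.078);print(r,cv2.boxPoints(r))
E
```

```text
[0.3790308  0.3946945  0.20408679] [ 0.97437179 -1.36911042 -0.25754697]
near strip (0.0773, 182) strip in (0.0776, 205) left (0.0774, 132) right (0.0774, 128)
block near (0.0959, 171) block far (0.0958, 172) far strip (0.0778, 73)
deck (0.0696, 875) (0.0693, 532) (0.0696, 559)
((-0.2512474060058594, 2.2254104614257812), (108.76808166503906, 171.67857360839844), 0.48406681418418884) [[-55.358555  87.602165]
 [-53.90814  -84.070274]
 [ 54.85606  -83.151344]
 [ 53.405643  88.521095]]
```

View pics/tc7.png

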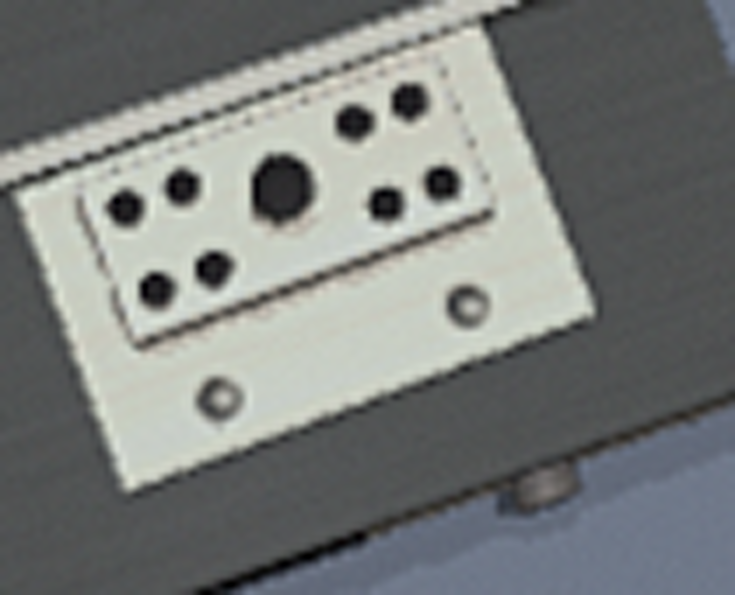

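View pics/sc7.png

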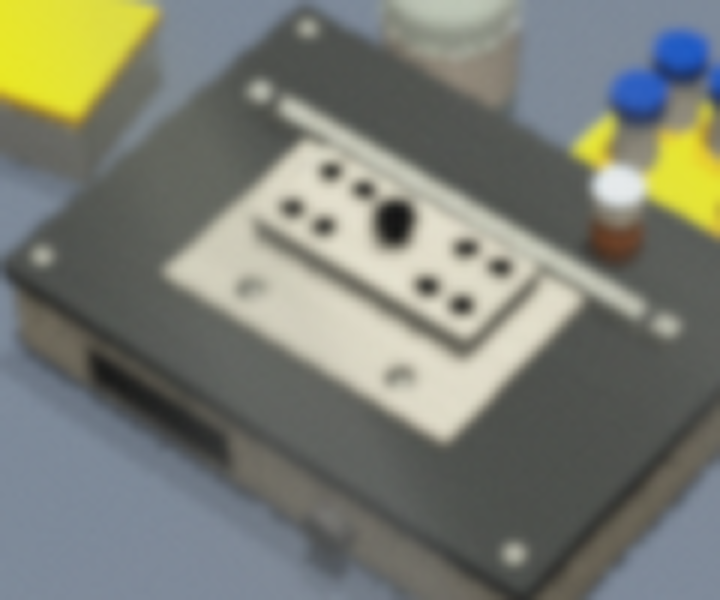

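The plate is flat: its top is at 77.3–77.8 mm everywhere, against the deck at 69.5 mm and an 8 mm thickness. A pin shows in each hole (at about (220,399) and (467,306) in the crop). The bystanders haven't moved and the hand is clear, so I'm handing in.

```bash
python3 -c "
from h import *
print(hand_in())"
```

```text
the job is handed in; nothing more can be done
None
```

The plate is seated: both holes are over their pins, it lies flat on the deck, and I handed the job in at about 11 s of the 42 s allowed. `hand_in()` gives no verdict, so success rests on my own last checks.

**What I did:** With the fingers shut, I pushed the plate's near edge about 14 mm until it was firm against the fence. I then pushed its left edge about 23 mm along the fence until it dropped over the pins. The highest force I read was about 11 N, while pressing it against the fence. I did not grip or lift the plate, and the fingers stayed away from the knob. Then I backed the hand off and moved it about 0.2 m away.

**Last checks:**
- **Flatness:** the plate's top is 7.7–8.3 mm above the deck at the near, far, left and right areas, which matches its 8 mm thickness. The tilt is well under the limit.
- **Pins:** a pin is visible inside each hole.
- **Position:** the plate's outline measured its centre at (-0.3, +2.2) mm from the seat, turned about 0.01 rad. Image error is about 2 mm, and a plate lying flat can only be about 2 mm off because of the pins.
- **Bystanders:** those in the final close-up crops (vial, bottle, rack and tip box) looked unmoved. The arm stayed well away from the washbottle and pipette, but I did not measure their positions again.

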